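# Deploy a microscope stand's outrigger and set its levelling foot

### The job

Before the microscope's boom may be swung over the side, swing the stand's folded outrigger all the way out to its stop, then screw its foot down with the hand knob until the rubber pad just touches the bench: a definite light touch, without loading the foot so hard that it starts to take the stand's weight. Do not shift the stand and leave the other things on the bench where they are.

Things in the scene. Friction and masses are not known exactly. Their poses are not given: they have to be found in the camera images.
- bench: White bench top; its surface is at height 0, the origin a point on it. Once the foot's rubber pad bears on it, the rubber gives 1 mm for each 20 N (about 12 N for each further radian of the knob) and its rubbing makes the knob stiffer by roughly 0.013 N m for each newton. At about 28 N the foot starts to lift the stand off its own feet.
- stand: Digital-microscope stand, 12 kg, loose: grey base 250 x 200 mm, 35 mm high, on four fixed rubber feet, with steel column, black stage and scope parked over the base (top at 430 mm). Origin: centre of the base, at bench level; x and y along its sides, z up. The outrigger is at its +y side; all that is tall stands at y below 20 mm. It stays put under sideways forces below about 40 N.
- pivot (a point): Top of the outrigger bar on its vertical pivot axis, 52 mm above the bench, at (-70, 115) mm in the stand's axes.
- outrigger (a joint): Angle of the outrigger about its pivot, rad: 0 = folded along the side of the base (bar pointing along the stand's +x), growing counter-clockwise seen from above, 1.571 = fully out against its stop (bar pointing along the stand's +y). Starts at 0.3 to 0.7; stays where it is left (friction 0.25 N m, about 2 N at the knob).
- boss: Round boss, radius 16 mm, at the outer end of the outrigger (aluminium bar 24 mm wide, top 50 mm above the bench), 140 mm from the pivot; it carries the screw foot. Origin: on the foot's axis, at bench level; x points along the bar, away from the pivot. Under it hangs the foot's rubber pad, diameter 60 mm, 0.9 to 2.9 mm clear of the bench at the start; this gap is not measured.
- boss_top (a point): Centre of the boss's top, on the foot's axis, 52 mm above the bench. Above it, on a 12 mm stem, is a round black fluted hand knob, diameter 40 mm, 22 mm high, its middle 35 to 37 mm over this point at the start. Knob, stem and pad are one right-handed screw: clockwise from above lowers them 4 mm a turn. Free turning takes 0.04 N m. It stays where it is left.
- case_a: Clear specimen box with a chip inside, 48 x 48 x 22 mm, beside the near side of the stand; a bystander. Origin: centre of its underside.
- case_b: A second such specimen box, beyond the outrigger's sweep; a bystander. Origin: centre of its underside.
- mouse: Black computer mouse, 100 x 58 x 36 mm; a bystander. Origin: centre of its underside.
- console: Grey push-button console with a jog dial at one end, 100 x 230 x 46 mm; a bystander. Origin: centre of its underside.
- blower: Standing black rubber hand blower, diameter 62 mm, 118 mm tall; a bystander. Origin: centre of its underside.
- tweezers: Steel tweezers, 130 mm long, lying; a bystander. Origin: centre of the underside.
- spare_lens: Spare objective lens standing on the bench, diameter 41 mm, 42 mm tall; a bystander. Origin: centre of its underside.

How it is judged:
By the outcome, as a careful person would: the job done as asked, in the order asked, and still so for the second after the job is handed in, with the robot touching nothing.
It also fails if it takes over 72 s, if anything falls off the work surface, if the arm or the gripper's body presses on something with over 40 N, if the wrist force passes 120 N, or if a joint passes its speed limit or range.

### The arm

A 6-joint arm with a two-finger parallel gripper is mounted at the origin on the work surface. World frame = base frame: x ahead of the robot, y to its left, z up, the work surface at z = 0. Lengths are in mm, angles in rad, forces in N, time in s.
With the tool pointing down it reaches from about 275 to 1000 mm from the base axis. Payload 8.4 kg.
Tool frame: the origin (TCP) lies at the very end of the fingers, on their centre line; the grasp point (between the pads) lies 19 mm behind it; y points along the fingers, x is the direction in which the jaws open and shut, and the axes are right-handed (so a half turn about y gives the same grasp; the last joint's range is limited). The gripper opens to 85 mm and grips with 20 to 120 N. Pads are 22 mm wide; open, the fingers measure 114 mm over their backs; the gripper's body (76 mm by 85 mm) begins 54 mm behind the grasp point. The pads swing forward as they close: fully open they stand 13 mm farther back than shut.
Start: joints at [1.11, 0.353, 1.633, -0, 1.155, -0.002], TCP at [276.794, 560.368, 231.281] pointing down, gripper open.
Joint ranges: [-2.63, 2.63], [-0.92, 2.1], [0.06, 2.66], [-1.3, 4.44], [0, 2.69], [-3.02, 3.02]. Speed limits (rad/s): [2.22, 2.22, 2.79, 3.14, 3.14, 3.14].

### API

Orientations are given as [roll, pitch, yaw] about the fixed x, y, z axes, in that order (R = Rz(yaw) Ry(pitch) Rx(roll)).
In Python, from rig import r gives the robot as it stands.
- The arm moves only by the tool servo_tool, never from a script. Its argument "motion" is a list of rows, each a list of 7 numbers: the opening, from -1 (shut) to 1 (fully open), then the shift along the tool's x, y, z in m, then the turn, a rotation vector about the tool's x, y, z in units of 10 degrees (1.0 is 10 degrees). A call has 1 to 12 rows; each row is the pose to reach, as a shift and turn from the pose commanded when the call began, along the tool's axes at that moment; what a row does not reach only later rows make up. A row lasts 1/8 s, in which the tool goes at most 62.5 mm and 10.7 degrees, less where a joint would pass 70% of its speed; a pose out of reach is approached as far as the arm can. A call with a gripper value outside its range is refused whole. The fingers move at their own pace and stop on an object; "grip_force" is the grip in N (left out, the last holds). Time passes only in rows, so rows that repeat a pose let the fingers close. It gives the time, the measured TCP pose, the force and the opening at its end, in the units of the state.
- r.sense(): the state, without advancing time (a new reading comes with each control period).
- r.grab_frame(name): name is "scene" or "side" or "wrist"; returns the picture (480x640x3 uint8, red, green, blue); there is no depth.
- r.calibration(name): a dict with "fx", "fy", "cx", "cy" (pixels), "R" (3x3) and "t" (3): a world point X has camera coordinates R X + t; the wrist camera has in their place "mount" (4x4, takes a point from camera to tool coordinates, whose origin is the TCP and whose axes are the tool frame's). Camera axes: x right, y down, z forward; pixel columns grow to the right and rows downward; lengths in mm; the calibration is good to about 2 mm. The wrist camera is an equidistant fisheye: a pixel r from the principal point sees the ray r / f radians off the axis. A picture is of the moment at which its call begins: read the wrist's pose just before it. calibration takes no time and is no camera call.
- r.sign_off(): hands the job in, once; it reports no verdict.
The state is a dict: "clock": time; "qpos": joint angles; "qvel": joint speeds; "joint_efforts": joint torques, N m; "eef_pos": TCP position; "tcp_rot": TCP orientation; "contact_force": force on the tool from outside, world axes, zero at the start; "wrist_torque": the same for the moment, N m; "opening": opening from 0.0 (shut) to 1.0 (fully open).
Only numpy, scipy, OpenCV 4.12 (cv2) and the standard library are available. Lean on these libraries where they do the work, as an engineer would, in place of code of your own. Each camera call takes 0.05 s, during which the arm holds its last target. There are 200 camera calls.

## Working session

There is one attempt and no reset: what is moved stays moved. The work goes in short steps, Python scripts to look and compute and a tool call to move; the robot and the scene stay as the last step left them, time stands still between calls to the robot, and variables do not carry over. Pictures are saved under pics/ and viewed, on a budget of 10 in all, crops included, one or two more only if the job needs it, and the job is handed in when it is done.

Besides the shell and the picture viewer there is one more tool, called after ">>>" as name(argument=value, ...) on one line, values as JSON. servo_tool: Moves the arm, as the interface text tells. Its arguments: {"type":"object","properties":{"motion":{"type":"array","items":{"type":"array","items":{"type":"number"}}},"grip_force":{"type":"number"}},"required":["motion"]}

```bash
ls; mkdir -p pics
python3 - <<'E'
from rig import r
import cv2,numpy as np
print(r.sense())
for n in("scene","side","wrist"):
    c=r.calibration(n);print(n,{k:np.round(v,3).tolist() for k,v in c.items()})
a=r.grab_frame("scene");b=r.grab_frame("side")
cv2.imwrite("pics/scene.png",a[...,::-1]);cv2.imwrite("pics/side.png",b[...,::-1])
E
```

```text
pics
{'clock': 0.0, 'qpos': array([ 1.10960288e+00,  3.53680948e-01,  1.63415157e+00,  6.29886754e-06,
        1.15517900e+00, -2.39157646e-03]), 'qvel': array([ 3.28455856e-05,  6.50010655e-04,  1.24773493e-03, -1.34756464e-03,
        2.38115404e-03, -1.00326271e-03]), 'joint_efforts': array([-9.93528702e-04, -6.05264997e+01, -3.42057753e+01, -6.74699277e-05,
        9.64831183e-03, -1.18053893e-05]), 'eef_pos': array([276.57562425, 559.93689146, 230.53372931]), 'tcp_rot': array([-1.57078717e+00,  1.41884647e-03,  1.11199191e+00]), 'contact_force': array([ 0.2832682 , -0.68877239,  0.26584278]), 'wrist_torque': array([ 0.01432385, -0.02855482, -0.07963992]), 'opening': 0.9972948409036505}
scene {'fx': 623.976, 'fy': 623.976, 'cx': 323.972, 'cy': 238.345, 'R': [[0.601, 0.799, 0.015], [0.69, -0.51, -0.513], [-0.403, 0.319, -0.858]], 't': [-391.279, -311.65, 1534.062]}
side {'fx': 619.414, 'fy': 619.414, 'cx': 305.556, 'cy': 235.547, 'R': [[0.67, -0.742, -0.008], [-0.479, -0.424, -0.769], [0.567, 0.519, -0.64]], 't': [-342.631, 365.702, 899.23]}
wrist {'fx': 371.648, 'fy': 371.648, 'cx': 317.722, 'cy': 243.098, 'mount': [[1.0, -0.001, 0.001, 0.392], [-0.001, -0.277, 0.961, -141.303], [-0.0, -0.961, -0.277, 70.83], [0.0, 0.0, 0.0, 1.0]]}
```

View pics/scene.png

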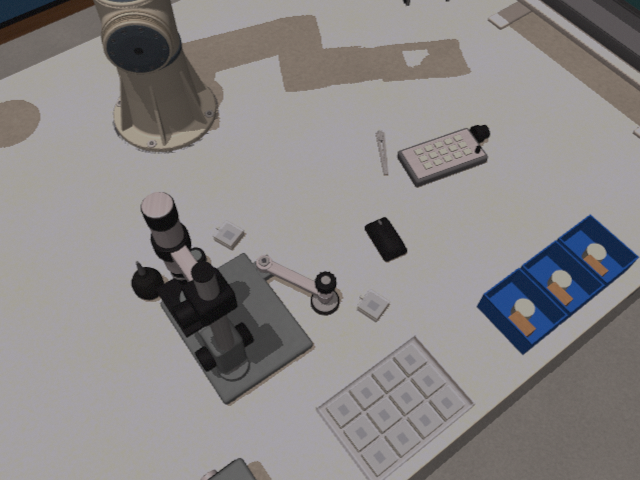

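View pics/side.png

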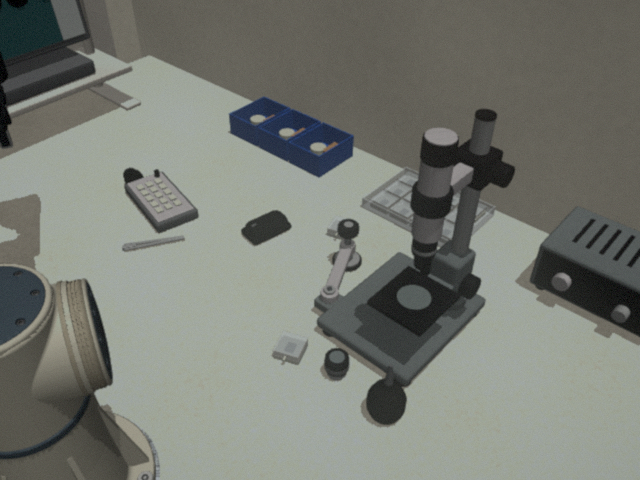

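Scene view: pivot at about (264,262), knob top (326,279), pad (325,302), base right corner (311,345), top corner (243,255), bottom corner (230,398). Side view: pivot (328,296), knob (348,229), pad (345,260).

```bash
cat > h.py <<'E'
import numpy as np,cv2
from rig import r
from scipy.spatial.transform import Rotation as Ro
def ray(n,p):
    c=r.calibration(n);R=np.array(c["R"]);t=np.array(c["t"])
    d=R.T@np.array([(p[0]-c["cx"])/c["fx"],(p[1]-c["cy"])/c["fy"],1]);return -R.T@t,d/np.linalg.norm(d)
def plane(n,p,z):
    o,d=ray(n,p);return o+d*(z-o[2])/d[2]
def tri(a,b):
    o1,d1=ray("scene",a);o2,d2=ray("side",b)
    s=np.linalg.lstsq(np.c_[d1,-d2],o2-o1,rcond=None)[0]
    p,q=o1+d1*s[0],o2+d2*s[1];return (p+q)/2,np.linalg.norm(p-q)
def wray(p,s):
    c=r.calibration("wrist");M=np.array(c["mount"]);v=np.array([(p[0]-c["cx"])/c["fx"],(p[1]-c["cy"])/c["fy"]])
    a=np.linalg.norm(v);d=np.r_[v/a*np.sin(a),np.cos(a)]
    T=Ro.from_euler("xyz",s["tcp_rot"]).as_matrix()
    return s["eef_pos"]+T@M[:3,3],T@M[:3,:3]@d
def wplane(p,s,z):
    o,d=wray(p,s);return o+d*(z-o[2])/d[2]
E
python3 - <<'E'
from h import *
np.set_printoptions(precision=1,suppress=True)
print("tri piv",tri((264,262),(328,296)),"knob",tri((326,282),(348,229)))
pv=plane("scene",(264,262),52);k=plane("scene",(326,279),98);print(pv,k,np.linalg.norm((pv-k)[:2]),"side knobtop",plane("side",(348,222),98))
print("pad",plane("scene",(325,302),6))
B=[plane("scene",p,z) for p,z in(((311,345),35),((230,398),5),((243,255),35),((162,300),35))]
print(B,[np.linalg.norm(B[i]-B[j]) for i,j in((0,1),(0,2))])
print("caseb",plane("scene",(374,304),20),"mouse",plane("scene",(386,239),30),"casea",plane("scene",(230,235),20))
d=k-pv;print("bar ang",np.arctan2(d[1],d[0]));e=B[0]-B[2];print("stand x ang",np.arctan2(e[1],e[0]))
s=r.sense();print(Ro.from_euler("xyz",s["tcp_rot"]).as_matrix())
E
```

```text
tri piv (array([514.2, -52.1,  40.3]), np.float64(2.0764920618384126)) knob (array([644.4,   7.9,  86.9]), np.float64(1.0325871186155218))
[519.5 -54.   52. ] [643.4   8.8  98. ] 138.8556266316319 side knobtop [650.3  12.7  98. ]
pad [647.4   5.2   6. ]
[array([714. , -79.1,  35. ]), array([ 698.6, -255.9,    5. ]), array([471.7, -75.3,  35. ]), array([ 462.2, -259.9,   35. ])] [np.float64(180.016890065132), np.float64(242.34494158629835)]
caseb [714.7  77.5  20. ] mouse [616.1 190.   30. ] casea [406.2 -67.3  20. ]
bar ang 0.46906450818876727
stand x ang -0.015487710857085245
[[ 0.4 -0.  -0.9]
 [ 0.9 -0.   0.4]
 [-0.  -1.   0. ]]
```

>>> servo_tool(motion=[[0.5,-0.331,0.055,-0.574,0,-5.3,0],[0.5,-0.331,0.055,-0.574,0,-5.3,0],[0.5,-0.331,0.055,-0.574,0,-5.3,0],[0.5,-0.331,0.055,-0.574,0,-5.3,0],[0.5,-0.331,0.055,-0.574,0,-5.3,0],[0.5,-0.331,0.055,-0.574,0,-5.3,0],[0.5,-0.331,0.055,-0.574,0,-5.3,0],[0.5,-0.331,0.055,-0.574,0,-5.3,0],[0.5,-0.331,0.055,-0.574,0,-5.3,0],[0.5,-0.331,0.055,-0.574,0,-5.3,0],[0.5,-0.331,0.055,-0.574,0,-5.3,0],[0.5,-0.331,0.055,-0.574,0,-5.3,0]], grip_force=25)

```text
clock: 1.6
eef_pos: [646.2, 5.9, 175.3]
tcp_rot: [-1.57, 0.0, 2.033]
contact_force: [0.1, 0.9, -0.5]
opening: 0.751
```

Run:
```python
from h import *
s=r.sense();print({k:np.round(s[k],3) for k in("clock","qpos","eef_pos","tcp_rot","contact_force","wrist_torque","opening")})
cv2.imwrite("pics/w1.png",r.grab_frame("wrist")[...,::-1])
```

```text
{'clock': np.float64(1.6), 'qpos': array([ 7.000e-03,  4.400e-01,  1.635e+00, -1.000e-03,  1.067e+00,
       -2.026e+00]), 'eef_pos': array([646.175,   5.877, 175.289]), 'tcp_rot': array([-1.57 ,  0.   ,  2.033]), 'contact_force': array([ 0.104,  0.85 , -0.49 ]), 'wrist_torque': array([-0.014,  0.033,  0.018]), 'opening': np.float64(0.751)}
```

View pics/w1.png

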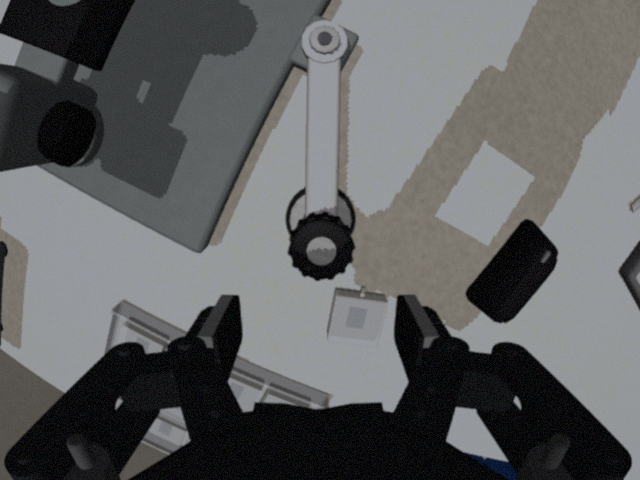

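Wrist view: knob top disc centre (321,248), pivot (325,40), base's +y edge from corner (205,248) up to about (325,20), case_b (356,316).

Run:
```python
from h import *
np.set_printoptions(precision=1,suppress=True)
s=r.sense()
k=wplane((321,248),s,99);p=wplane((325,40),s,52);print(k,p,np.linalg.norm((k-p)[:2]),np.arctan2(*(k-p)[1::-1]))
e=[wplane(q,s,35) for q in((212,235),(292,68))];d=e[0]-e[1];print(e,"stand yaw",np.arctan2(d[1],d[0]))
print("caseb",wplane((356,316),s,20))
```

```text
[639.8   8.3  99. ] [514.8 -50.5  52. ] 138.06059180278646 0.43992365338361605
[array([686.2, -65.8,  35. ]), array([541.4, -64.4,  35. ])] stand yaw -0.010191548490379409
caseb [703.7  76.4  20. ]
```

>>> servo_tool(motion=[[0.5,0.004,0.06,0.003,0,0,0],[0.5,0.004,0.107,0.003,0,0,0],[0.2,0.004,0.107,0.003,0,0,0],[0.2,0.004,0.107,0.003,0,0,0],[0.2,0.004,0.107,0.003,0,0,0]])

```text
clock: 2.28
eef_pos: [641.9, 12.1, 71.8]
tcp_rot: [-1.574, 0.001, 2.037]
contact_force: [-0.1, 0.2, 0.4]
opening: 0.601
```

```bash
cat >> h.py <<'E'
def rel(targets,s):
    "targets: (x,y,z,yaw) -> rows shift m, turn units about tool y"
    T=Ro.from_euler("xyz",[-np.pi/2,0,s["tcp_rot"][2]]).as_matrix();o=[]
    for t in targets:
        d=T.T@(np.array(t[:3])-s["eef_pos"])/1000
        o.append(np.round([*d,-np.degrees(t[3]-s["tcp_rot"][2])/10],4).tolist())
    return o
def show(s):print({k:np.round(s[k],3).tolist() for k in("clock","qpos","eef_pos","tcp_rot","contact_force","wrist_torque","opening")})
E
python3 - <<'E'
from h import *
s=r.sense();show(s)
cv2.imwrite("pics/w2.png",r.grab_frame("wrist")[...,::-1])
P=np.array([516,-52]);th=np.arange(0.53,1.42,0.08)
for x in rel([(*(P+140*np.array([np.cos(t),np.sin(t)])),68,min(t+np.pi/2,2.95)) for t in th],s):print(x)
E
```

```text
{'clock': 2.275, 'qpos': [0.016, 0.555, 1.713, 0.0, 0.87, -2.021], 'eef_pos': [641.897, 12.06, 71.779], 'tcp_rot': [-1.574, 0.001, 2.037], 'contact_force': [-0.057, 0.198, 0.365], 'wrist_torque': [-0.0, -0.022, -0.043], 'opening': 0.601}
[0.0083, 0.0038, 0.0015, -0.3629]
[0.0194, 0.0038, 0.0027, -0.8213]
[0.0304, 0.0038, 0.0047, -1.2797]
[0.0413, 0.0038, 0.0076, -1.738]
[0.0518, 0.0038, 0.0114, -2.1964]
[0.062, 0.0038, 0.016, -2.6548]
[0.0718, 0.0038, 0.0214, -3.1131]
[0.0812, 0.0038, 0.0276, -3.5715]
[0.09, 0.0038, 0.0345, -4.0299]
[0.0982, 0.0038, 0.0421, -4.4882]
[0.1058, 0.0038, 0.0503, -4.9466]
[0.1128, 0.0038, 0.0591, -5.2285]
```

View pics/w2.png

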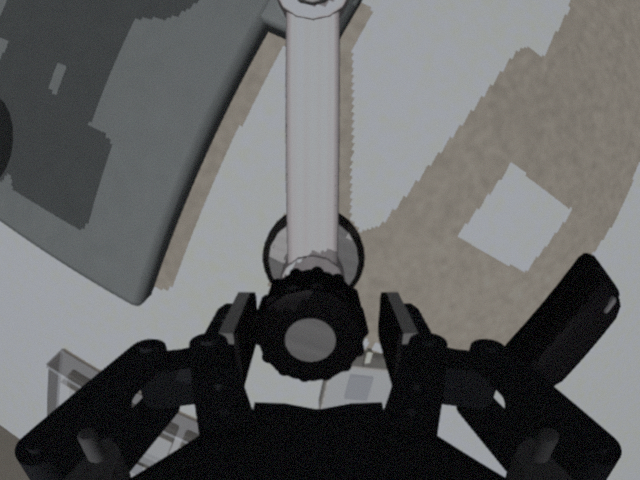

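The knob (about (312,325)) is caged between the pads, and the bar is clear below the fingers.

>>> servo_tool(motion=[[0.2,0.008,0.001,0.0015,0,-0.4,0],[0.2,0.0195,0.001,0.003,0,-0.8,0],[0.2,0.0305,0.001,0.005,0,-1.3,0],[0.2,0.0415,0.001,0.0075,0,-1.7,0],[0.2,0.052,0.001,0.0115,0,-2.2,0],[0.2,0.062,0.001,0.016,0,-2.65,0],[0.2,0.072,0.001,0.0215,0,-3.1,0],[0.2,0.081,0.001,0.0275,0,-3.6,0],[0.2,0.09,0.001,0.0345,0,-4.0,0],[0.2,0.098,0.001,0.042,0,-4.5,0],[0.2,0.106,0.001,0.05,0,-4.9,0],[0.2,0.113,0.001,0.059,0,-5.2,0]])

```text
clock: 3.82
eef_pos: [538.5, 86.5, 70.0]
tcp_rot: [-1.572, 0.004, 2.946]
contact_force: [2.8, 1.0, -1.6]
opening: 0.601
```

Run:
```python
from h import *
s=r.sense();show(s)
cv2.imwrite("pics/w3.png",r.grab_frame("wrist")[...,::-1])
P=np.array([516,-52])
for x in rel([(*(P+140*np.array([np.cos(t),np.sin(t)])),68,2.95) for t in (1.46,1.5,1.54,1.57,1.6)],s):print(x)
```

```text
{'clock': 3.825, 'qpos': [0.156, 0.439, 1.932, 0.0, 0.766, -2.79], 'eef_pos': [538.506, 86.471, 70.02], 'tcp_rot': [-1.572, 0.004, 2.946], 'contact_force': [2.755, 1.023, -1.597], 'wrist_torque': [0.146, -0.411, 0.059], 'opening': 0.601}
[0.007, 0.002, 0.0007, -0.0201]
[0.0126, 0.002, 0.0013, -0.0201]
[0.0181, 0.002, 0.0021, -0.0201]
[0.0223, 0.002, 0.0028, -0.0201]
[0.0264, 0.002, 0.0037, -0.0201]
```

View pics/w3.png

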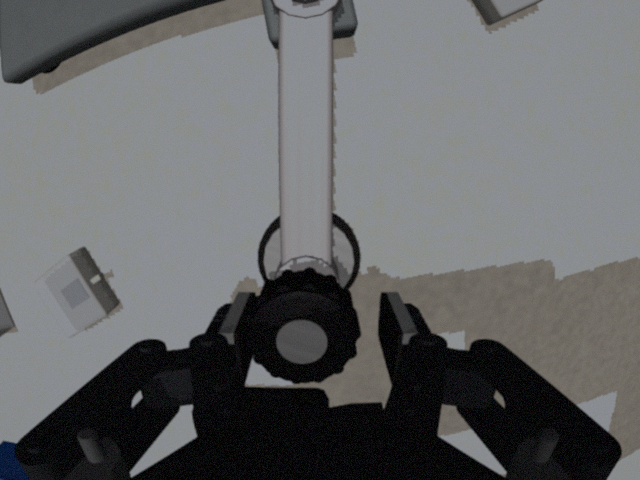

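The left pad is pushing the knob (disc (302,340)) and the bar is following. The stop should be about 26 mm further on.

>>> servo_tool(motion=[[0.2,0.007,0.001,0.0007,0,0,0],[0.2,0.0125,0.001,0.0013,0,0,0],[0.2,0.018,0.001,0.002,0,0,0],[0.2,0.018,0.001,0.002,0,0,0]])

```text
clock: 4.38
eef_pos: [518.0, 87.4, 67.1]
tcp_rot: [-1.57, -0.001, 2.944]
contact_force: [0.2, -0.8, -0.8]
opening: 0.599
```

>>> servo_tool(motion=[[0.2,0.0015,0,0.0002,0,0,0],[0.2,0.003,0,0.0005,0,0,0],[0.2,0.003,0,0.0005,0,0,0]])

```text
clock: 4.75
eef_pos: [515.6, 87.7, 67.2]
tcp_rot: [-1.571, -0.0, 2.945]
contact_force: [1.7, 0.5, -0.8]
opening: 0.598
```

>>> servo_tool(motion=[[0.2,0.0015,0,0.0002,0,0,0],[0.2,0.0015,0,0.0002,0,0,0]])

```text
clock: 5.0
eef_pos: [514.1, 87.8, 67.3]
tcp_rot: [-1.571, -0.0, 2.945]
contact_force: [1.2, 0.3, -0.7]
opening: 0.598
```

>>> servo_tool(motion=[[0.2,0.0015,0,0.0002,0,0,0],[0.2,0.0015,0,0.0002,0,0,0]])

```text
clock: 5.25
eef_pos: [512.9, 87.9, 67.3]
tcp_rot: [-1.571, 0.0, 2.945]
contact_force: [2.8, -0.2, -1.6]
opening: 0.594
```

>>> servo_tool(motion=[[0.2,0.001,0,0.0,0,0,0],[0.2,0.001,0,0.0,0,0,0]])

```text
clock: 5.5
eef_pos: [512.8, 88.0, 67.4]
tcp_rot: [-1.571, 0.002, 2.945]
contact_force: [7.4, -1.3, -3.8]
opening: 0.597
```

>>> servo_tool(motion=[[0.2,0.001,0,0.0,0,0,0],[0.2,0.001,0,0.0,0,0,0]])

```text
clock: 5.75
eef_pos: [512.7, 88.0, 67.5]
tcp_rot: [-1.571, 0.004, 2.945]
contact_force: [8.8, -2.5, -7.5]
opening: 0.598
```

>>> servo_tool(motion=[[0.2,0.001,0,0.0,0,0,0],[0.2,0.001,0,0.0,0,0,0]])

```text
clock: 6.0
eef_pos: [512.6, 88.1, 67.5]
tcp_rot: [-1.572, 0.005, 2.945]
contact_force: [12.7, -4.3, -10.0]
opening: 0.602
```

The force rose to about 13 N while the TCP stopped moving, so the bar is at its stop. I'll back off to centre on the knob and measure it.

>>> servo_tool(motion=[[0.2,-0.008,0,0,0,0,0],[0.2,-0.008,0,0,0,0,0],[0.2,-0.008,0,0,0,0,0]])

```text
clock: 6.38
eef_pos: [516.9, 86.8, 67.1]
tcp_rot: [-1.57, -0.001, 2.945]
contact_force: [-0.6, -0.2, 0.0]
opening: 0.604
```

Run:
```python
from h import *
s=r.sense();show(s)
im=r.grab_frame("wrist");cv2.imwrite("pics/w4.png",im[...,::-1])
g=cv2.GaussianBlur(cv2.cvtColor(im,cv2.COLOR_RGB2GRAY),(5,5),0)[290:390,255:375]
m=cv2.inRange(g,60,175);c,_=cv2.findContours(m,0,1)
for q in c:
    if 800<cv2.contourArea(q)<4000:
        (x,y),rr=cv2.minEnclosingCircle(q);x+=255;y+=290;print(x,y,rr,cv2.contourArea(q),np.round(wplane((x,y),s,98.5),1))
```

```text
{'clock': 6.375, 'qpos': [0.164, 0.421, 1.975, 0.0, 0.747, -2.781], 'eef_pos': [516.916, 86.844, 67.08], 'tcp_rot': [-1.57, -0.001, 2.945], 'contact_force': [-0.55, -0.217, 0.025], 'wrist_torque': [0.039, -0.046, -0.001], 'opening': 0.604}
313.0800018310547 349.5 25.323137283325195 1637.0 [518.2  86.9  98.5]
350.5 339.5 54.79517364501953 1088.5 [504.9  85.5  98.5]
```

View pics/w4.png

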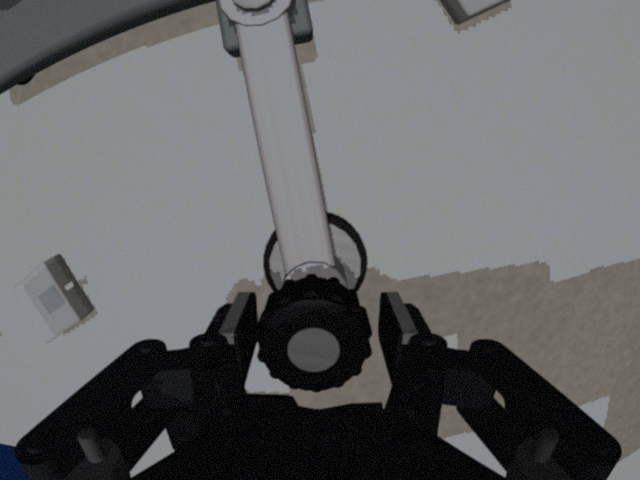

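The bar is at the stop and the knob is at (518,87), which agrees with the contact estimate. Next I'll centre on it and grip.

>>> servo_tool(motion=[[0.2,-0.001,-0.001,0,0,0,0],[-0.3,-0.001,-0.001,0,0,0,0],[-0.3,-0.001,-0.001,0,0,0,0],[-0.3,-0.001,-0.001,0,0,0,0],[-0.3,-0.001,-0.001,0,0,0,0]], grip_force=30)

```text
clock: 7.05
eef_pos: [518.7, 86.8, 68.5]
tcp_rot: [-1.571, 0.0, 2.945]
contact_force: [-1.2, 1.2, 4.4]
opening: 0.458
```

```bash
python3 -c "
from h import *
show(r.sense())"
```

```text
{'clock': 7.05, 'qpos': [0.163, 0.42, 1.971, 0.0, 0.75, -2.782], 'eef_pos': [518.671, 86.773, 68.49], 'tcp_rot': [-1.571, 0.0, 2.945], 'contact_force': [-1.155, 1.236, 4.387], 'wrist_torque': [0.087, 0.292, 0.026], 'opening': 0.458}
```

>>> servo_tool(motion=[[-0.3,0,0.0001,0,0,0.7,0],[-0.3,0,0.00015,0,0,1.4,0],[-0.3,0,0.0002,0,0,2.1,0],[-0.3,0,0.0003,0,0,2.8,0],[-0.3,0,0.0004,0,0,3.5,0],[-0.3,0,0.0005,0,0,4.2,0],[-0.3,0,0.0005,0,0,4.2,0]])

```text
clock: 7.92
eef_pos: [519.0, 86.6, 68.0]
tcp_rot: [-1.571, 0.0, 2.21]
contact_force: [-0.4, -1.5, 4.2]
opening: 0.458
```

```bash
python3 -c "
from h import *
show(r.sense())"
```

```text
{'clock': 7.925, 'qpos': [0.163, 0.421, 1.971, -0.0, 0.749, -2.047], 'eef_pos': [518.975, 86.64, 68.027], 'tcp_rot': [-1.571, 0.0, 2.21], 'contact_force': [-0.377, -1.514, 4.199], 'wrist_torque': [-0.097, 0.118, -0.053], 'opening': 0.458}
```

>>> servo_tool(motion=[[-0.3,0,0.0001,0,0,0.8,0],[-0.3,0,0.0002,0,0,1.6,0],[-0.3,0,0.0003,0,0,2.4,0],[-0.3,0,0.0004,0,0,3.2,0]])

```text
clock: 8.43
eef_pos: [519.0, 86.4, 67.6]
tcp_rot: [-1.572, 0.001, 1.649]
contact_force: [-0.1, -4.0, 4.6]
opening: 0.457
```

```bash
cat >> h.py <<'E'
def tq(n=8):
    a=[];f=[];j=[]
    for i in range(n):
        s=r.sense();a.append(s["wrist_torque"]);f.append(s["contact_force"]);j.append(s["joint_efforts"][5]);r.grab_frame("side")
    print("t",s["clock"],"yaw %.3f q6 %.3f"%(s["tcp_rot"][2],s["qpos"][5]),s["eef_pos"].round(1),"T",np.mean(a,0).round(3),"sd",np.std(a,0).round(3),"F",np.mean(f,0).round(1),"j6",np.round(j,3))
E
python3 -c "
from h import *
tq()"
```

```text
t 8.775 yaw 1.653 q6 -1.490 [519.   86.4  67.7] T [-0.363  0.067 -0.044] sd [0.029 0.02  0.028] F [-0.1 -2.7  5.1] j6 [-1.804 -0.968  1.374  0.469  0.092 -0.012 -0.036 -0.041]
```

>>> servo_tool(motion=[[-0.3,0,0.0001,0,0,0.6,0],[-0.3,0,0.0001,0,0,1.2,0],[-0.3,0,0.0002,0,0,1.8,0]])

```text
clock: 9.2
eef_pos: [519.0, 86.3, 67.4]
tcp_rot: [-1.572, 0.0, 1.336]
contact_force: [-0.8, -3.2, 5.4]
opening: 0.46
```

```bash
python3 -c "
from h import *
tq(5)"
```

```text
t 9.4 yaw 1.339 q6 -1.176 [519.1  86.2  67.5] T [-0.539  0.049 -0.036] sd [0.037 0.02  0.042] F [-0.5 -3.2  5.1] j6 [-1.344 -0.732  1.018  0.341  0.058]
```

>>> servo_tool(motion=[[-0.3,0,0.0001,0,0,0.8,0],[-0.3,0,0.0002,0,0,1.6,0],[-0.3,0,0.0003,0,0,2.4,0],[-0.3,0,0.0003,0,0,2.4,0]])

```text
clock: 9.95
eef_pos: [519.0, 86.1, 67.2]
tcp_rot: [-1.572, 0.0, 0.918]
contact_force: [-0.5, -5.3, 6.9]
opening: 0.46
```

```bash
python3 -c "
from h import *
tq(6)"
```

```text
t 10.2 yaw 0.920 q6 -0.757 [519.   86.1  67.2] T [-0.714  0.075 -0.016] sd [0.028 0.026 0.016] F [-0.9 -4.6  6. ] j6 [ 0.869  0.226  0.023 -0.028 -0.039 -0.042]
```

>>> servo_tool(motion=[[-0.3,0,0.0001,0,0,0.8,0],[-0.3,0,0.0002,0,0,1.6,0],[-0.3,0,0.0003,0,0,2.4,0],[-0.3,0,0.0003,0,0,2.4,0]])

```text
clock: 10.75
eef_pos: [518.8, 86.0, 66.9]
tcp_rot: [-1.572, 0.0, 0.499]
contact_force: [-0.7, -4.8, 6.4]
opening: 0.461
```

```bash
python3 -c "
from h import *
tq(6)"
```

```text
t 11.0 yaw 0.501 q6 -0.338 [518.8  86.   66.9] T [-0.826  0.16  -0.047] sd [0.012 0.028 0.022] F [-0.6 -5.1  6.8] j6 [ 0.868  0.225  0.022 -0.029 -0.04  -0.043]
```

>>> servo_tool(motion=[[-0.3,-0.0002,-0.0005,-0.0005,0,0.8,0],[-0.3,-0.0005,-0.001,-0.001,0,1.6,0],[-0.3,-0.0005,-0.001,-0.001,0,2.0,0],[-0.3,-0.0005,-0.001,-0.001,0,2.0,0]])

```text
clock: 11.55
eef_pos: [518.5, 85.7, 67.0]
tcp_rot: [-1.571, 0.0, 0.153]
contact_force: [2.0, 1.5, -6.8]
opening: 0.457
```

```bash
python3 -c "
from h import *
tq(6)"
```

```text
t 11.8 yaw 0.153 q6 0.008 [518.5  85.6  67.2] T [ 0.295 -0.462 -0.015] sd [0.052 0.056 0.062] F [ 2.3  1.9 -9.5] j6 [0.572 0.194 0.03  0.005 0.012 0.025]
```

>>> servo_tool(motion=[[-0.3,0,0.0001,0,0,0.8,0],[-0.3,0,0.0002,0,0,1.6,0],[-0.3,0,0.0003,0,0,2.0,0],[-0.3,0,0.0003,0,0,2.0,0]])

```text
clock: 12.35
eef_pos: [518.3, 85.6, 66.9]
tcp_rot: [-1.571, 0.001, -0.196]
contact_force: [1.6, 2.1, -13.8]
opening: 0.457
```

```bash
python3 -c "
from h import *
tq(6)"
```

```text
t 12.6 yaw -0.196 q6 0.357 [518.3  85.6  67. ] T [ 0.378 -0.41   0.026] sd [0.026 0.034 0.052] F [  1.9   2.6 -13.9] j6 [0.573 0.193 0.032 0.021 0.03  0.032]
```

The settled j6 value depends on the overshoot, so I'll use slower rows for a monotonic approach and lower the tool 0.7 mm to remove the vertical pull.

>>> servo_tool(motion=[[-0.3,0,0.0004,0,0,0.2,0],[-0.3,0,0.0008,0,0,0.4,0],[-0.3,0,0.0008,0,0,0.6,0],[-0.3,0,0.0008,0,0,0.8,0],[-0.3,0,0.0008,0,0,0.9,0],[-0.3,0,0.0008,0,0,1.0,0]])

```text
clock: 13.4
eef_pos: [518.8, 85.6, 66.6]
tcp_rot: [-1.571, -0.0, -0.373]
contact_force: [-2.1, 3.0, -4.2]
opening: 0.458
```

```bash
python3 -c "
from h import *
tq(5)"
```

```text
t 13.6 yaw -0.371 q6 0.532 [518.8  85.7  66.6] T [0.479 0.241 0.021] sd [0.044 0.018 0.038] F [-2.   3.2 -3.7] j6 [-0.175 -0.156  0.154  0.056 -0.003]
```

>>> servo_tool(motion=[[-0.3,0,0,0,0,0.2,0],[-0.3,0,0.0001,0,0,0.4,0],[-0.3,0,0.0001,0,0,0.6,0],[-0.3,0,0.0001,0,0,0.8,0],[-0.3,0,0.0001,0,0,0.9,0],[-0.3,0,0.0001,0,0,1.0,0]])

```text
clock: 14.4
eef_pos: [518.8, 85.7, 66.5]
tcp_rot: [-1.571, -0.0, -0.547]
contact_force: [-0.6, 4.0, -0.6]
opening: 0.459
```

```bash
python3 -c "
from h import *
tq(5)"
```

```text
t 14.6 yaw -0.546 q6 0.707 [518.8  85.7  66.5] T [ 0.62   0.147 -0.014] sd [0.036 0.025 0.033] F [-1.   4.2 -1.1] j6 [-0.176 -0.169  0.153  0.055 -0.004]
```

>>> servo_tool(motion=[[-0.3,0,0,0,0,0.2,0],[-0.3,0,0.0001,0,0,0.4,0],[-0.3,0,0.0001,0,0,0.6,0],[-0.3,0,0.0001,0,0,0.8,0],[-0.3,0,0.0001,0,0,0.9,0],[-0.3,0,0.0001,0,0,1.0,0]])

```text
clock: 15.4
eef_pos: [518.8, 85.7, 66.3]
tcp_rot: [-1.571, -0.0, -0.722]
contact_force: [-1.4, 5.2, -0.4]
opening: 0.453
```

```bash
python3 -c "
from h import *
tq(7)"
```

```text
t 15.7 yaw -0.722 q6 0.883 [518.8  85.7  66.3] T [ 0.755  0.098 -0.028] sd [0.018 0.021 0.031] F [-0.9  5.3 -0.1] j6 [-0.185 -0.116  0.129  0.021 -0.023 -0.035 -0.038]
```

>>> servo_tool(motion=[[-0.3,0,0,0,0,0.2,0],[-0.3,0,0.0001,0,0,0.4,0],[-0.3,0,0.0001,0,0,0.6,0],[-0.3,0,0.0001,0,0,0.8,0],[-0.3,0,0.0001,0,0,0.9,0],[-0.3,0,0.0001,0,0,1.0,0]])

```text
clock: 16.5
eef_pos: [518.7, 85.7, 66.2]
tcp_rot: [-1.571, 0.0, -0.897]
contact_force: [-0.8, 5.9, -0.6]
opening: 0.456
```

```bash
python3 -c "
from h import *
tq(7)"
```

```text
t 16.8 yaw -0.896 q6 1.057 [518.7  85.7  66.2] T [ 0.831  0.128 -0.033] sd [0.024 0.021 0.054] F [-0.7  5.4 -0.5] j6 [-0.184 -0.116  0.13   0.022 -0.023 -0.035 -0.037]
```

>>> servo_tool(motion=[[-0.3,0,0,0,0,0.2,0],[-0.3,0,0.0001,0,0,0.4,0],[-0.3,0,0.0001,0,0,0.6,0],[-0.3,0,0.0001,0,0,0.8,0],[-0.3,0,0.0001,0,0,0.9,0],[-0.3,0,0.0001,0,0,1.0,0]])

```text
clock: 17.6
eef_pos: [518.7, 85.8, 66.1]
tcp_rot: [-1.571, 0.0, -1.071]
contact_force: [-1.6, 5.8, 0.0]
opening: 0.455
```

```bash
python3 -c "
from h import *
tq(7)"
```

```text
t 17.9 yaw -1.071 q6 1.232 [518.7  85.8  66.1] T [ 0.894  0.169 -0.017] sd [0.028 0.016 0.034] F [-1.4  5.8  0.1] j6 [-0.184 -0.117  0.13   0.022 -0.022 -0.034 -0.037]
```

>>> servo_tool(motion=[[-0.3,0,0,0,0,0.2,0],[-0.3,0,0.0001,0,0,0.4,0],[-0.3,0,0.0001,0,0,0.6,0],[-0.3,0,0.0001,0,0,0.8,0],[-0.3,0,0.0001,0,0,0.9,0],[-0.3,0,0.0001,0,0,1.0,0]])

```text
clock: 18.7
eef_pos: [518.7, 85.8, 66.0]
tcp_rot: [-1.571, 0.0, -1.246]
contact_force: [-0.7, 6.6, -1.5]
opening: 0.455
```

```bash
python3 -c "
from h import *
tq(7)"
```

```text
t 19.0 yaw -1.246 q6 1.406 [518.6  85.9  66. ] T [ 0.968  0.178 -0.032] sd [0.021 0.014 0.039] F [-0.9  6.1  0. ] j6 [-0.184 -0.117  0.131  0.022 -0.022 -0.034 -0.037]
```

>>> servo_tool(motion=[[-0.3,0,0,0,0,0.2,0],[-0.3,0,0.0001,0,0,0.4,0],[-0.3,0,0.0001,0,0,0.6,0],[-0.3,0,0.0001,0,0,0.8,0],[-0.3,0,0.0001,0,0,0.9,0],[-0.3,0,0.0001,0,0,1.0,0]])

```text
clock: 19.8
eef_pos: [518.7, 85.9, 65.9]
tcp_rot: [-1.571, 0.0, -1.421]
contact_force: [-1.1, 7.1, -0.2]
opening: 0.458
```

```bash
python3 -c "
from h import *
tq(7)"
```

```text
t 20.1 yaw -1.420 q6 1.581 [518.7  85.9  65.9] T [ 1.04   0.127 -0.018] sd [0.032 0.022 0.046] F [-0.8  6.8 -0.5] j6 [-0.166 -0.101  0.131  0.016 -0.029 -0.04  -0.043]
```

>>> servo_tool(motion=[[-0.3,0,0,0,0,0.2,0],[-0.3,0,0.0001,0,0,0.4,0],[-0.3,0,0.0001,0,0,0.6,0],[-0.3,0,0.0001,0,0,0.8,0],[-0.3,0,0.0001,0,0,0.9,0],[-0.3,0,0.0001,0,0,1.0,0]])

```text
clock: 20.9
eef_pos: [518.9, 86.0, 65.8]
tcp_rot: [-1.57, 0.001, -1.595]
contact_force: [-0.6, 7.0, -1.3]
opening: 0.455
```

```bash
python3 -c "
from h import *
tq(7)"
```

```text
t 21.2 yaw -1.595 q6 1.755 [518.8  86.   65.8] T [ 1.117  0.123 -0.009] sd [0.029 0.018 0.044] F [-0.6  7.1 -0.6] j6 [-0.15  -0.085  0.142  0.021 -0.025 -0.036 -0.038]
```

The j6 moving-phase samples are now rising (-0.184, -0.166, -0.150), which suggests contact began near yaw -1.3. I'll confirm with further steps.

>>> servo_tool(motion=[[-0.3,0,0,0,0,0.2,0],[-0.3,0,0.0001,0,0,0.4,0],[-0.3,0,0.0001,0,0,0.6,0],[-0.3,0,0.0001,0,0,0.8,0],[-0.3,0,0.0001,0,0,0.9,0],[-0.3,0,0.0001,0,0,1.0,0]])

```text
clock: 22.0
eef_pos: [518.8, 86.1, 65.7]
tcp_rot: [-1.571, 0.001, -1.77]
contact_force: [0.2, 8.3, -0.6]
opening: 0.457
```

```bash
python3 -c "
from h import *
tq(7)"
```

```text
t 22.3 yaw -1.769 q6 1.930 [518.9  86.1  65.8] T [ 1.198  0.123 -0.01 ] sd [0.031 0.019 0.034] F [-0.9  7.7 -0.2] j6 [-0.127 -0.062  0.164  0.043 -0.003 -0.014 -0.016]
```

>>> servo_tool(motion=[[-0.3,0,0,0,0,0.2,0],[-0.3,0,0.0001,0,0,0.4,0],[-0.3,0,0.0001,0,0,0.6,0],[-0.3,0,0.0001,0,0,0.8,0],[-0.3,0,0.0001,0,0,0.9,0],[-0.3,0,0.0001,0,0,1.0,0]])

```text
clock: 23.1
eef_pos: [518.9, 86.2, 65.7]
tcp_rot: [-1.571, 0.001, -1.944]
contact_force: [-1.2, 8.8, 0.2]
opening: 0.456
```

```bash
python3 -c "
from h import *
tq(7)"
```

```text
t 23.4 yaw -1.944 q6 2.104 [518.9  86.1  65.7] T [1.265 0.142 0.02 ] sd [0.036 0.027 0.036] F [-1.1  8.6  0.2] j6 [-0.102 -0.037  0.189  0.068  0.022  0.011  0.009]
```

The torque now rises cleanly at about 0.14 N m per rad. The total rise is about 0.08 N m, or 6–7 N on the pad: a definite light touch. I'll release and lift.

>>> servo_tool(motion=[[0.0,0,0,0,0,0,0],[0.5,0,0,0,0,0,0],[0.5,0,0,0,0,0,0],[0.5,0,0,0,0,0,0],[0.5,0,-0.03,0,0,0,0],[0.5,0,-0.07,0,0,0,0],[0.5,0,-0.11,0,0,0,0],[0.5,0,-0.11,0,0,0,0]])

```text
clock: 24.45
eef_pos: [520.7, 85.8, 178.6]
tcp_rot: [-1.566, 0.003, -1.942]
contact_force: [0.2, 0.1, -0.6]
opening: 0.751
```

Run:
```python
from h import *
s=r.sense();show(s)
w=r.grab_frame("wrist");a=r.grab_frame("scene");b=r.grab_frame("side")
cv2.imwrite("pics/all.png",np.vstack([np.hstack([cv2.resize(w,(400,300)),cv2.resize(a[180:330,150:350],(400,300))]),np.hstack([cv2.resize(b[190:340,240:440],(400,300)),cv2.resize(b,(400,300))])])[...,::-1])
cv2.imwrite("pics/w5.png",w[...,::-1]);cv2.imwrite("pics/s5.png",a[...,::-1])
# did static scene shift? compare with the first pictures
for n,f in(("scene",a),("side",b)):
    o=cv2.imread(f"pics/{n}.png")[...,::-1];d=cv2.absdiff(f,o).max(2);d=cv2.medianBlur(d,5)
    c,_=cv2.findContours((d>35).astype(np.uint8),0,1)
    print(n,[cv2.boundingRect(q) for q in c if cv2.contourArea(q)>60])
```

```text
{'clock': 24.45, 'qpos': [0.161, 0.26, 1.896, -0.0, 0.98, 2.103], 'eef_pos': [520.736, 85.821, 178.601], 'tcp_rot': [-1.566, 0.003, -1.942], 'contact_force': [0.237, 0.104, -0.614], 'wrist_torque': [-0.009, 0.006, -0.065], 'opening': 0.751}
scene [(183, 108, 32, 24), (215, 39, 255, 277), (116, 8, 46, 10), (170, 0, 204, 69), (73, 0, 96, 69)]
side [(51, 424, 32, 24), (94, 386, 21, 34), (11, 360, 30, 61), (0, 328, 65, 70), (18, 231, 302, 217), (328, 218, 34, 70), (0, 186, 41, 82), (247, 142, 47, 72), (0, 105, 13, 44), (242, 98, 50, 49), (0, 66, 7, 31), (230, 35, 37, 15), (286, 2, 27, 51), (142, 0, 58, 20)]
```

View pics/all.png

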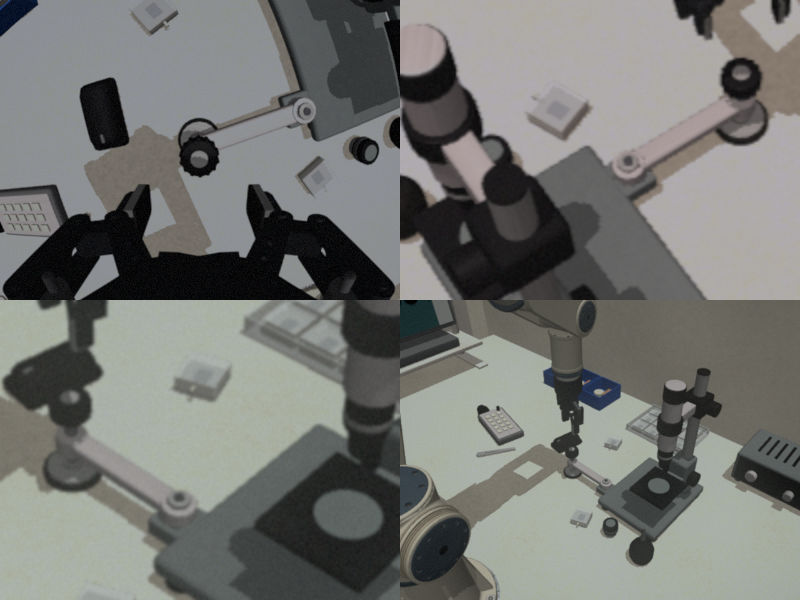

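View pics/w5.png

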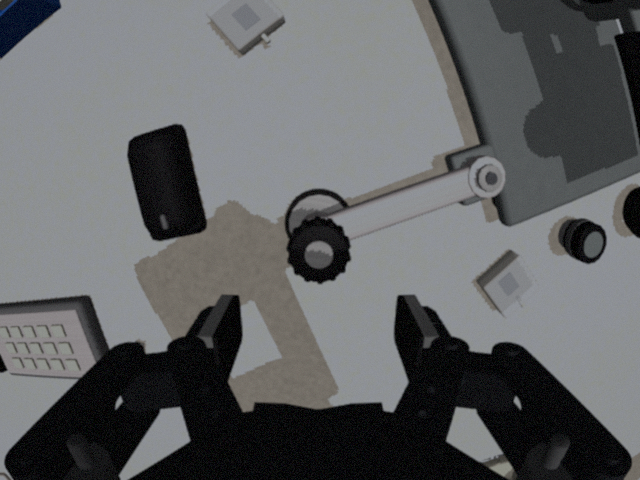

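The bar is swung out and the bystanders look unchanged (wrist view: knob disc (319,252), pivot (489,178)). I'll check numerically whether the bar is still at its stop and the stand hasn't moved.

Run:
```python
from h import *
np.set_printoptions(precision=1,suppress=True)
s=r.sense();k=wplane((319,252),s,96);p=wplane((489,178),s,52);print(k,p,np.arctan2(*(k-p)[1::-1]))
e=[wplane(q,s,35) for q in((509,222),(637,173),(438,20))];print(e)
o=cv2.cvtColor(cv2.imread("pics/side.png"),6);n=cv2.cvtColor(r.grab_frame("side")[...,::-1].copy(),6)
o2=cv2.cvtColor(cv2.imread("pics/scene.png"),6);n2=cv2.cvtColor(r.grab_frame("scene")[...,::-1].copy(),6)
def sh(nm,a,b,x,y,w,h):
    t=a[y:y+h,x:x+w];m=cv2.matchTemplate(b[y-8:y+h+8,x-8:x+w+8],t,5);_,v,_,l=cv2.minMaxLoc(m);print(nm,l[0]-8,l[1]-8,round(v,3))
sh("stand side",o,n,370,110,120,260);sh("base scene",o2,n2,185,330,130,70);sh("caseA",o,n,272,328,38,38);sh("blower",o,n,365,378,44,48)
sh("lens",o,n,322,345,30,35);sh("mouse",o2,n2,362,215,48,48);sh("caseB",o2,n2,355,288,36,34);sh("console",o,n,122,165,78,66);sh("tweez",o,n,120,232,70,22)
```

```text
[518.5  85.1  96. ] [512.9 -52.3  52. ] 1.5305020301366556
[array([466. , -68.2,  35. ]), array([ 459.3, -235.8,   35. ]), array([641.8, -62.4,  35. ])]
stand side 0 0 0.997
base scene 0 0 0.999
caseA 0 0 0.993
blower 0 0 0.997
lens 0 0 0.997
mouse 0 0 0.986
caseB 0 0 0.998
console 0 0 0.998
tweez 0 0 0.979
```

All bystanders and the stand are at zero pixel shift. Bar angle is about 1.53 ± 0.03. To be sure it's seated, I'll re-cage the knob and nudge it lightly to the stop.

>>> servo_tool(motion=[[0.4,0,0,-0.0025,0,-10,0],[0.4,0,0,-0.0025,0,-10,0],[0.4,0,0,-0.0025,0,-10,0],[0.4,0,0,-0.0025,0,-10,0],[0.4,0,0,-0.0025,0,-10,0],[0.4,0,0,-0.0025,0,-10,0],[0.4,0,0,-0.0025,0,-10,0],[0.4,0,0,-0.0025,0,-10,0],[0.4,0,0,-0.0025,0,-10,0],[0.4,0,0,-0.0025,0,-10,0],[0.4,0,0,-0.0025,0,-10,0],[0.4,0,0,-0.0025,0,-10,0]])

```text
clock: 26.2
eef_pos: [516.0, 86.4, 175.0]
tcp_rot: [-1.571, 0.001, -0.198]
contact_force: [-1.0, 0.6, 0.5]
opening: 0.698
```

>>> servo_tool(motion=[[0.4,0,0.05,0,0,0,0],[0.4,0,0.09,0,0,0,0],[0.4,0,0.11,0,0,0,0],[0.2,0,0.11,0,0,0,0],[0.2,0,0.11,0,0,0,0]])

```text
clock: 26.82
eef_pos: [516.9, 86.6, 66.3]
tcp_rot: [-1.571, -0.001, -0.197]
contact_force: [0.4, -0.1, 0.4]
opening: 0.601
```

>>> servo_tool(motion=[[0.2,-0.002,0,0,0,0,0],[0.2,-0.003,0,0,0,0,0],[0.2,-0.003,0,0,0,0,0]])

```text
clock: 27.2
eef_pos: [513.8, 87.2, 66.2]
tcp_rot: [-1.57, -0.001, -0.197]
contact_force: [0.5, 0.4, 1.4]
opening: 0.603
```

>>> servo_tool(motion=[[0.2,-0.001,0,0,0,0,0],[0.2,-0.001,0,0,0,0,0]])

```text
clock: 27.45
eef_pos: [513.6, 87.3, 66.1]
tcp_rot: [-1.57, -0.002, -0.197]
contact_force: [4.3, -2.2, 2.7]
opening: 0.596
```

>>> servo_tool(motion=[[0.2,-0.001,0,0,0,0,0],[0.2,-0.001,0,0,0,0,0]])

```text
clock: 27.7
eef_pos: [513.0, 87.4, 66.1]
tcp_rot: [-1.57, -0.003, -0.197]
contact_force: [6.4, -2.7, 2.0]
opening: 0.6
```

>>> servo_tool(motion=[[0.2,-0.001,0,0,0,0,0],[0.2,-0.001,0,0,0,0,0]])

```text
clock: 27.95
eef_pos: [512.7, 87.5, 66.1]
tcp_rot: [-1.57, -0.004, -0.197]
contact_force: [9.3, -3.8, -1.6]
opening: 0.603
```

>>> servo_tool(motion=[[0.2,-0.001,0,0,0,0,0],[0.2,-0.001,0,0,0,0,0]])

```text
clock: 28.2
eef_pos: [512.6, 87.6, 66.2]
tcp_rot: [-1.57, -0.006, -0.197]
contact_force: [11.6, -5.4, -4.2]
opening: 0.601
```

>>> servo_tool(motion=[[0.2,0.009,0,0,0,0,0],[0.4,0.009,0,0,0,0,0],[0.4,0.009,0,0,0,0,0],[0.4,0.009,-0.04,0,0,0,0],[0.4,0.009,-0.09,0,0,0,0],[0.4,0.009,-0.14,0,0,0,0],[0.4,0.009,-0.14,0,0,0,0]])

```text
clock: 29.08
eef_pos: [520.2, 86.6, 209.3]
tcp_rot: [-1.568, -0.006, -0.197]
contact_force: [-0.6, 0.4, -0.4]
opening: 0.7
```

Run:
```python
from h import *
s=r.sense();show(s);n=cv2.cvtColor(r.grab_frame("side")[...,::-1].copy(),6);w=r.grab_frame("wrist")
o=cv2.cvtColor(cv2.imread("pics/side.png"),6);t=o[110:370,370:490]
_,v,_,l=cv2.minMaxLoc(cv2.matchTemplate(n[102:378,362:498],t,5));print(l[0]-8,l[1]-8,v)
cv2.imwrite("pics/w6.png",w[...,::-1])
```

```text
{'clock': 29.075, 'qpos': [0.162, 0.222, 1.868, 0.0, 1.045, 0.359], 'eef_pos': [520.172, 86.616, 209.27], 'tcp_rot': [-1.568, -0.006, -0.197], 'contact_force': [-0.589, 0.393, -0.356], 'wrist_torque': [0.032, 0.073, -0.003], 'opening': 0.7}
0 0 0.997241199016571
```

View pics/w6.png

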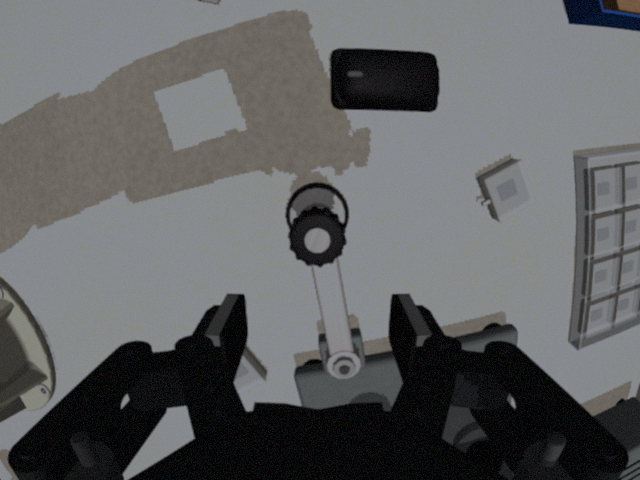

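The gripper is clear of everything and the outrigger is square to the base (knob (317,240), pivot (343,365)). Signing off.

```bash
python3 -c "
from rig import r
print(r.sign_off())"
```

```text
the job is handed in; nothing more can be done
None
```

The outrigger is out against its stop and the foot is screwed down to a light touch. I handed the job in at about 29 s with the robot touching nothing.

- **Swing:** I moved the outrigger by its knob to the stop. There the push rose to about 13 N while the tool stopped moving.
- **Screw:** I turned the knob clockwise about 4.9 rad. The turning torque stayed flat until about 4.3 rad, then rose steadily at about 0.14 N m per rad (about 0.156 expected once the pad bears). I stopped about 0.6 rad past first touch, an estimated 6–8 N on the pad; the stand starts to lift at about 28 N. I did not measure the pad force directly.
- **Re-seating the bar:** The grip had let the bar drift about 1 mm off its stop. After screwing, I nudged it back with about 12 N, and the tool ended where it had been at the stop (x = 512.6 mm).
- **Stand and bystanders:** The stand shows no pixel shift against the first picture, and neither did the bystanders when I checked them just before the nudge.
- **Checks that disagreed:** The camera put the bar at 1.53 rad just before the nudge, against 1.571 at the stop. That is within about 0.04, the accuracy of that measurement, so I relied on the contact check. The wrist torque sensor was too noisy to show the touch, so I used the last joint's effort instead.

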